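Reset the tripped iron supply

ROBOT

A 6-joint arm with a two-finger parallel gripper is mounted at the origin on a cart in front of the work surface, level with it; the furniture and walls round the work are solid. World frame = base frame: x ahead of the robot, y to its left, z up, the work surface at z = 0. Lengths are in m, angles in rad, forces in N, time in s.
With the tool pointing down it reaches from about 0.3 to 0.875 m from the base axis. Payload 6.4 kg.
Tool frame: the origin (TCP) lies midway between the tips of the shut fingers; the grasp point (between the pads) lies 19 mm behind it (grasp_offset is the distance from the TCP to the grasp point, in m); z points along the fingers, y is the line along which they close (so a half turn about z gives the same grasp; the last joint's range is limited). The gripper opens to 85 mm and grips with 20 to 120 N. Pads are 22 mm wide; open, the fingers measure 114 mm over their backs; the gripper's body (76 mm by 85 mm) begins 54 mm behind the grasp point. The pads swing forward as they close: fully open they stand 13 mm farther back than shut.
Start: joints at [1.111, 0.181, 1.607, -0, 1.354, -0.206], TCP at [0.144, 0.557, 0.231] pointing down, gripper open.
Joint ranges: [-2.99, 2.99], [-0.89, 2.07], [0.3, 2.58], [-1.14, 4.28], [0, 2.63], [-3.12, 3.12]. Speed limits (rad/s): [2.57, 2.57, 3.01, 3.14, 3.14, 3.14].

INTERFACE

Orientations are given as a unit quaternion [w, x, y, z].
In Python, from bench import * gives the robot as it stands. The module is installed in compiled form; this text tells all that it offers.
- The arm moves only by the tool servo_tool, never from a script. Its argument "commands" is text: rows parted by semicolons, each of 7 numbers parted by spaces: the turn, a rotation vector about the tool's x, y, z in rad, then the shift along the tool's x, y, z in mm, then the opening, from 0 (shut) to 1 (fully open). In form: wx wy wz dx dy dz claw; .... A call has 1 to 5 rows; each row shifts and turns the commanded pose from where the row before left it, along the tool's axes as they then stand; what a row does not reach is not made up. A row lasts 1/8 s, in which the tool goes at most 62.5 mm and 10.7 degrees, less where a joint would pass 70% of its speed; a pose out of reach is approached as far as the arm can. A call with a gripper value outside its range is refused whole. The fingers move at their own pace and stop on an object; the grip force is fixed at half the most. Time passes only in rows, so rows that do not move let the fingers close. It gives the time, the measured TCP pose, the force, the opening and the grip force at its end, in the units of the state.
- get_obs(): the state, without advancing time (a new reading comes with each control period).
- camera(name): name is "side" or "top" or "wrist"; returns the picture (400x640x3 uint8, blue, green, red); there is no depth.
- calibration(name): a dict with "fx", "fy", "cx", "cy" (pixels), "R" (3x3) and "t" (3): a world point X has camera coordinates R X + t. Camera axes: x right, y down, z forward; pixel columns grow to the right and rows downward; lengths in m; the calibration is good to about 2 mm. A picture is of the moment at which its call begins: read the wrist's pose just before it. calibration takes no time and is no camera call; for the wrist camera it gives the pose at the moment of the call.
- hand_in(): hands the job in; it is judged then, once.
The state is a dict: "time_s": time; "q": joint angles; "dq": joint speeds; "joint_efforts": joint torques, N m; "eef_pos": TCP position; "eef_rot": TCP orientation; "wrist_force": force on the tool from outside, world axes, zero at the start; "torque": the same for the moment, N m; "opening": opening from 0.0 (shut) to 1.0 (fully open); "grasp_force": force on a finger pad.
Only numpy, scipy, OpenCV 4.12 (cv2) and the standard library are available. Lean on these libraries where they do the work, as an engineer would, in place of code of your own. Each camera call takes 0.05 s, during which the arm holds its last target. There are 200 camera calls.

TASK

The soldering-iron supply unit with the red shutter has tripped: with the fingertips push its shutter fully aside, reach down into the well under it and press the sunken yellow reset key right down for about a second, then let it up and push the shutter fully shut over the well again. Only push and press, pick nothing up; leave the unit with the blue shutter and everything else on the bench undisturbed.

Things in the scene. Friction and masses are not known exactly. Their poses are not given: they have to be found in the camera images.
- red_unit: Supply unit with the red shutter, the unit to be reset: grey case 104 (x) x 210 (y) x 45 (z) mm, screwed to the bench; origin at the centre of its underside, z up, y along its length. A rectangular well, 37 mm (x) by 57 mm (y), is sunk into its top, centred 45 mm from the origin toward unit +y. Two rails 10 mm high and 7 mm wide run along y on its top, 80 mm apart inside, and guide the shutter.
- red_shutter (a joint): Slide of the red block-shaped shutter (76 x 74 x 16 mm, lies on the case top): 0 = shut, centred over the well; grows as it is pushed along unit -y; 0.068 = end stop, well quite uncovered (it is uncovered from 0.066). Moves against about 1.5 N friction and stays where it is left. It may start up to 12 mm ajar.
- red_key (a joint): Travel of the sunken yellow reset key (24 x 34 mm) in the red unit's well: 0 = up, 0.005 = fully down; springs back when let go, full press takes about 5 N.
- red_key_top (a point): Centre of the top of the red unit's key, 18 mm below the case top when up (27 mm above the bench); moves with the key, axes as the unit's.
- red_well_mouth (a point): Centre of the mouth of the red unit's well, level with the case top; axes as the unit's.
- red_open_face (a point): Middle of the red shutter's end face toward unit +y, 10 mm above the case top (the face spans 0.5 to 16.5 mm above it): push here toward unit -y to uncover the well. Clear case top beyond it: 23 mm when shut.
- red_close_face (a point): Middle of the red shutter's opposite end face, toward unit -y, 10 mm above the case top: push here toward unit +y to shut it.
- blue_unit: Supply unit with the blue shutter, a twin of the red unit, to be left alone: grey case 104 (x) x 210 (y) x 45 (z) mm, screwed to the bench; origin at the centre of its underside, z up, y along its length. A rectangular well, 37 mm (x) by 57 mm (y), is sunk into its top, centred 45 mm from the origin toward unit +y. Two rails 10 mm high and 7 mm wide run along y on its top, 80 mm apart inside, and guide the shutter.
- blue_shutter (a joint): Slide of the blue block-shaped shutter (76 x 74 x 16 mm, lies on the case top): 0 = shut, centred over the well; grows as it is pushed along unit -y; 0.068 = end stop, well quite uncovered (it is uncovered from 0.066). Moves against about 1.5 N friction and stays where it is left. It may start up to 12 mm ajar.
- blue_key (a joint): Travel of the sunken yellow reset key (24 x 34 mm) in the blue unit's well: 0 = up, 0.005 = fully down; springs back when let go, full press takes about 5 N.
- blue_key_top (a point): Centre of the top of the blue unit's key, 18 mm below the case top when up (27 mm above the bench); moves with the key, axes as the unit's.
- blue_well_mouth (a point): Centre of the mouth of the blue unit's well, level with the case top; axes as the unit's.
- blue_open_face (a point): Middle of the blue shutter's end face toward unit +y, 10 mm above the case top (the face spans 0.5 to 16.5 mm above it): push here toward unit -y to uncover the well. Clear case top beyond it: 23 mm when shut.
- blue_close_face (a point): Middle of the blue shutter's opposite end face, toward unit -y, 10 mm above the case top: push here toward unit +y to shut it.
- tip_box: Blue flat lidded box of small parts, 76x131x29 mm, loose bystander; origin at the centre of its underside.
- side_cutters: Side cutters with red sleeves, 154x48x14 mm, loose bystander; origin at the centre of its underside.
- tape_green: Green and yellow pocket tape measure, 54x63x27 mm, loose bystander; origin at the centre of its underside.
- solder_reel: Grey-white reel, diameter 54 mm, 35 mm high, loose bystander; origin at the centre of its underside.
- spring: Loose wire coil, 83x31x31 mm, loose bystander; origin at the centre of its underside.
- bench_drill: Fixed bench drill press at the left of the bench (never moves), black head on a steel column, 285 x 147 x 310 mm (310 mm high): keep clear of it; the arm may start right beside it. Origin at the centre of its base.

How it is judged:
By the outcome, as a careful person would: the job done as asked, in the order asked, and still so for the second after the job is handed in, with the robot touching nothing.
It also fails if it takes over 64 s, if anything falls off the work surface, if the arm or the gripper's body presses on something with over 40 N, if the wrist force passes 120 N, or if a joint passes its speed limit or range.

## Working session

There is one attempt and no reset: what is moved stays moved. The work goes in short steps, Python scripts to look and compute and a tool call to move; the robot and the scene stay as the last step left them, time stands still between calls to the robot, and variables do not carry over. Pictures are saved under pics/ and viewed, at most 10 in all, crops included, and the job is handed in when it is done.

Besides the shell and the picture viewer there is one more tool, called after ">>>" as name(argument=value, ...), one argument or row to a line, values as JSON. servo_tool: Moves the arm, as the interface text tells. Its arguments: {"type":"object","properties":{"commands":{"type":"string"}},"required":["commands"]}

```bash
mkdir -p pics; python3 - <<'E'
from bench import *
import cv2
for n in("top","side"):
    cv2.imwrite(f"pics/{n}0.png",camera(n)); c=calibration(n); print(n,c)
o=get_obs(); print(o["time_s"],o["eef_pos"],o["eef_rot"],o["opening"])
E
```

```text
top {'fx': 373.8478780212025, 'fy': 373.8478780212025, 'cx': 325.121074759005, 'cy': 194.9656489884066, 'R': array([[-0.01390899, -0.99969802, -0.02025847],
       [-0.98346272,  0.01733639, -0.18027902],
       [ 0.18057579,  0.01741595, -0.98340687]]), 't': array([-0.0749266 ,  0.47203324,  1.38879857])}
side {'fx': 477.00612667990043, 'fy': 477.00612667990043, 'cx': 322.4157589855131, 'cy': 208.39518130500252, 'R': array([[-0.99860347, -0.05183138,  0.01022852],
       [-0.03561774,  0.51751053, -0.85493522],
       [ 0.0390191 , -0.85410559, -0.51863393]]), 't': array([0.45043198, 0.13195254, 1.81516336])}
0.1 [0.14409629 0.55613377 0.23045268] [-2.80002969e-04  1.26556871e-01  9.91959026e-01 -7.55897180e-04] 0.9980057784604882
```

View pics/top0.png

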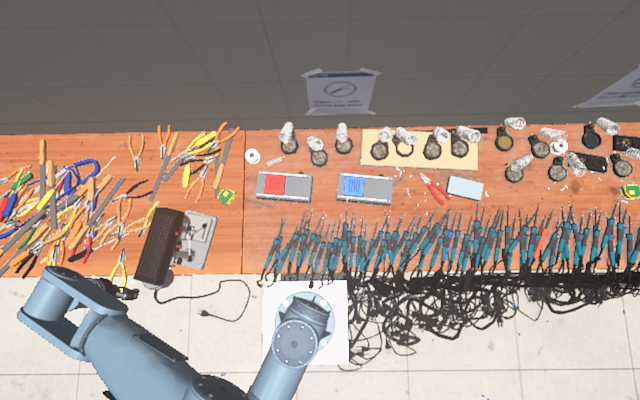

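View pics/side0.png

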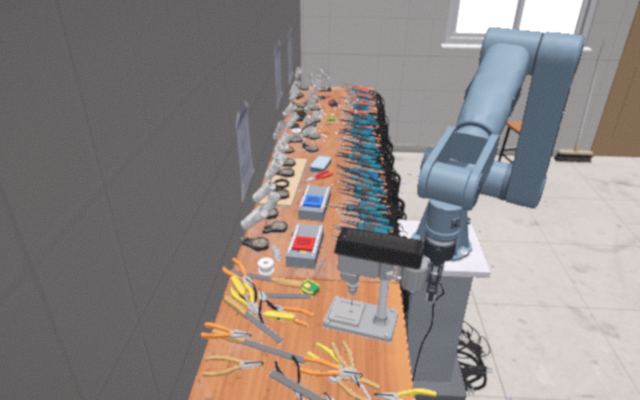

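```bash
cat > h.py <<'E'
import numpy as np,cv2
from bench import *
def px2w(c,uv,z):
    d=c["R"].T@np.array([(uv[0]-c["cx"])/c["fx"],(uv[1]-c["cy"])/c["fy"],1.]); o=-c["R"].T@c["t"]
    return o+d*(z-o[2])/d[2]
def w2px(c,X):
    p=c["R"]@np.asarray(X)+c["t"]; return np.array([c["fx"]*p[0]/p[2]+c["cx"],c["fy"]*p[1]/p[2]+c["cy"]])
E
python3 - <<'E'
from h import *
im=cv2.imread("pics/top0.png"); cv2.imwrite("pics/top_crop.png",cv2.resize(im[160:215,240:340],None,fx=8,fy=8,interpolation=cv2.INTER_CUBIC))
c=calibration("top")
for uv in [(257,172),(312,173),(257,200),(312,201),(285,187)]: print(uv,px2w(c,uv,.05).round(3))
w=calibration("wrist"); print(w); p=get_obs(); 
E
```

```text
(257, 172) [0.564 0.18  0.05 ]
(312, 173) [ 0.556 -0.033  0.05 ]
(257, 200) [0.454 0.177 0.05 ]
(312, 201) [ 0.447 -0.032  0.05 ]
(285, 187) [0.503 0.071 0.05 ]
{'fx': 357.14707746895874, 'fy': 357.14707746895874, 'cx': 314.6975865929798, 'cy': 197.84018238180454, 'R': array([[ 0.24950952,  0.96836941, -0.00238387],
       [ 0.92926023, -0.23873865,  0.28192072],
       [ 0.27243428, -0.07255714, -0.95943474]]), 't': array([-0.57327268, -0.03648395,  0.37976631])}
```

View pics/top_crop.png

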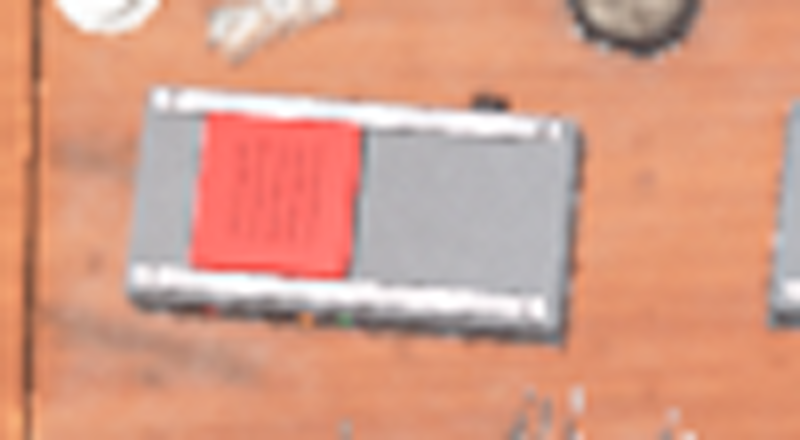

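The top view shows the red unit at px x 256–312, y 171–201. Its shutter is at the left (+y) end, so opening means pushing toward −y. The first move is straight up, clear of the drill.

>>> servo_tool(
  commands="0 0 0 0 0 -40 0; 0 0 0 0 0 -50 0; 0 0 0 0 0 -50 0; 0 0 0 0 0 -40 0",
)

```text
time_s: 0.6
eef_pos: [0.1443, 0.5566, 0.4132]
eef_rot: [0.0, 0.127, 0.992, 0.0]
wrist_force: [-0.1, 0.1, -0.5]
opening: 0.143
grasp_force: 0.0
```

```bash
python3 - <<'E'
from h import *
c=calibration("top"); P=[px2w(c,np.array(p)/8+[240,160],.045) for p in [(152,88),(580,120),(560,330),(130,297)]]
print(np.round(P,3)); 
for uv in [(138,300),(155,285),(217,215),(183,207)]: print(px2w(c,uv,.0).round(3),px2w(c,uv,.3).round(3))
E
```

```text
[[ 0.569  0.173  0.045]
 [ 0.549 -0.035  0.045]
 [ 0.447 -0.024  0.045]
 [ 0.467  0.182  0.045]]
[0.087 0.633 0.   ] [0.113 0.479 0.3  ]
[0.141 0.571 0.   ] [0.156 0.431 0.3  ]
[0.406 0.344 0.   ] [0.366 0.251 0.3  ]
[0.44 0.48 0.  ] [0.393 0.359 0.3  ]
```

>>> servo_tool(
  commands="0 0 0 -41 -33 0 0; 0 0 0 -41 -33 0 0; 0 0 0 -41 -33 0 0; 0 0 0 -41 -33 0 0; 0 0 0 -41 -33 0 0",
)

```text
time_s: 1.23
eef_pos: [0.3019, 0.3439, 0.411]
eef_rot: [-0.0, 0.126, 0.992, -0.0]
wrist_force: [0.9, -0.2, 0.4]
opening: -0.002
grasp_force: 0.0
```

>>> servo_tool(
  commands="0 0 0 -41 -33 0 0; 0 0 0 -41 -33 0 0; 0 0 0 -41 -33 0 0; 0 0 0 -41 -33 0 0; 0 0 0 -41 -33 0 0",
)

```text
time_s: 1.85
eef_pos: [0.459, 0.1327, 0.411]
eef_rot: [-0.0, 0.127, 0.992, 0.0]
wrist_force: [0.5, 1.1, 1.0]
opening: 0.003
grasp_force: 0.0
```

>>> servo_tool(
  commands="0 0 0 -41 -33 0 0; 0 0 -0.16 0 0 40 0; 0 0 0 0 0 60 0; 0 0 0 0 0 50 0; 0 0 0 0 0 0 0",
)

```text
time_s: 2.48
eef_pos: [0.4867, 0.0921, 0.2571]
eef_rot: [-0.005, 0.047, 0.999, 0.0]
wrist_force: [0.1, 0.8, 0.7]
opening: 0.001
grasp_force: 0.0
```

```bash
python3 - <<'E'
from h import *
o=get_obs(); w=calibration("wrist"); cv2.imwrite("pics/w1.png",camera("wrist")); import pickle; pickle.dump(w,open("w1.pkl","wb"))
print(o["time_s"],o["eef_pos"],o["eef_rot"])
E
```

```text
2.475 [0.48674212 0.09205044 0.25708708] [-4.75156225e-03  4.69742919e-02  9.98884797e-01  2.47969483e-05]
```

View pics/w1.png

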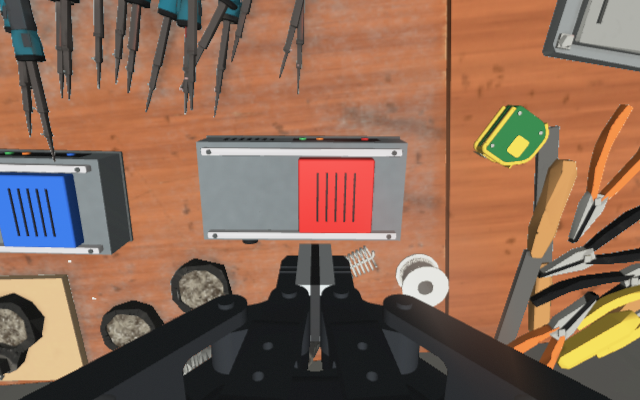

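The wrist view shows the unit's top from px (199,143) to (405,240), with the red shutter's top spanning (299,158) to (373,233).

```bash
python3 - <<'E'
from h import *
import pickle; w=pickle.load(open("w1.pkl","rb")); im=cv2.imread("pics/w1.png").astype(int)
m=((im[...,2]>150)&(im[...,1]<90)&(im[...,0]<90)).astype(np.uint8); m[:150]=0;m[245:]=0;m[:,:280]=0;m[:,385:]=0
pts=np.argwhere(m)[:,::-1]; r=cv2.minAreaRect(pts.astype(np.float32)); print(r)
B=np.array([px2w(w,p,.0615) for p in cv2.boxPoints(r)]); print(B.round(4),B.mean(0).round(4))
print([np.linalg.norm(B[i]-B[i-1]).round(4) for i in range(4)])
for p in [(199,147),(205,240),(405,143),(404,240)]: print(px2w(w,p,.045).round(4))
# screws / rails z=.055 : 
for p in [(208.5,152.5),(395,153),(212,236),(391,237)]: print("scr",px2w(w,p,.055).round(4))
E
```

```text
((336.0, 195.5), (73.0, 76.0), 90.0)
[[0.4712 0.0767 0.0615]
 [0.4779 0.1492 0.0615]
 [0.5525 0.1456 0.0615]
 [0.5454 0.0689 0.0615]] [0.5117 0.1101 0.0615]
[np.float64(0.0747), np.float64(0.0727), np.float64(0.0747), np.float64(0.0771)]
[ 0.4528 -0.0212  0.045 ]
[ 0.5517 -0.0327  0.045 ]
[0.4677 0.183  0.045 ]
[0.5713 0.1795 0.045 ]
scr [ 0.4579 -0.0096  0.055 ]
scr [0.4751 0.1707 0.055 ]
scr [ 0.5442 -0.021   0.055 ]
scr [0.5623 0.1638 0.055 ]
```

```bash
python3 - <<'E'
from h import *
im=cv2.imread("pics/w1.png"); cv2.imwrite("pics/w1c.png",cv2.resize(im[130:250,190:415],None,fx=3.5,fy=3.5,interpolation=cv2.INTER_CUBIC))
E
```

```text
(no output)
```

View pics/w1c.png

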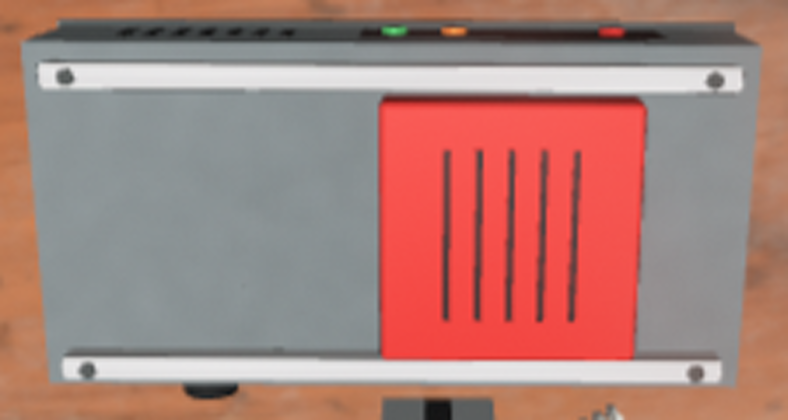

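>>> servo_tool(
  commands="0 0 0 -12 42 20 0; 0 0 0 -11 40 40 0; 0 0 0 0 0 50 0; 0 0 0 0 0 50 0; 0 0 0 0 0 0 0",
)

```text
time_s: 3.15
eef_pos: [0.5192, 0.1715, 0.1002]
eef_rot: [-0.002, 0.047, 0.999, -0.0]
wrist_force: [-0.3, -0.1, -0.4]
opening: -0.002
grasp_force: 0.0
```

```bash
python3 - <<'E'
from h import *
o=get_obs(); print(o["eef_pos"],o["eef_rot"],o["wrist_force"])
im=camera("wrist"); w=calibration("wrist")
cv2.imwrite("pics/w2.png",im); print([w2px(w,p).round() for p in [(.5153,.147,.0615),(.5143,.1203,.045),o["eef_pos"]]])
E
```

```text
[0.51924225 0.17154471 0.10023992] [-2.22832156e-03  4.66846824e-02  9.98907128e-01 -3.54038429e-04] [-0.30372464 -0.09294789 -0.35076632]
[array([270., 224.]), array([228., 217.]), array([315., 259.])]
```

View pics/w2.png

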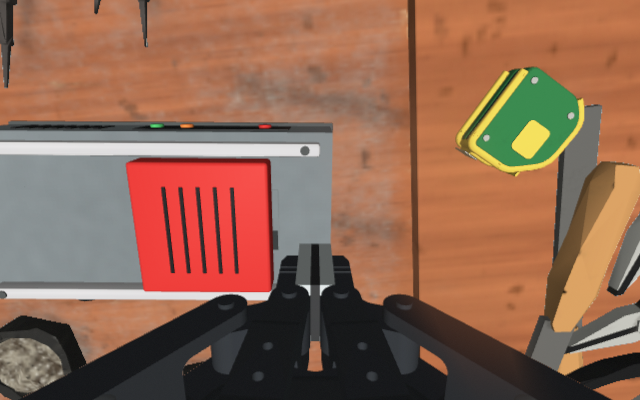

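Shutter edge lands on the predicted px 270. Now descend and push.

>>> servo_tool(
  commands="0 0 0 0 0 30 0; 0 0 0 0 0 18 0; 0 0 0 0 0 0 0",
)

```text
time_s: 3.58
eef_pos: [0.5208, 0.1714, 0.0541]
eef_rot: [0.0, 0.047, 0.999, 0.0]
wrist_force: [-0.3, 0.3, -0.3]
opening: 0.002
grasp_force: 0.0
```

>>> servo_tool(
  commands="0 0 0 0 -10 0 0; 0 0 0 0 -10 0 0; 0 0 0 0 -10 0 0; 0 0 0 0 -10 0 0; 0 0 0 0 -10 0 0",
)

```text
time_s: 4.2
eef_pos: [0.5167, 0.1209, 0.0547]
eef_rot: [0.001, 0.047, 0.999, 0.0]
wrist_force: [0.1, 1.4, 7.6]
opening: -0.002
grasp_force: 3.5
```

>>> servo_tool(
  commands="0 0 0 0 -8 0 0; 0 0 0 0 -5 0 0; 0 0 0 0 0 0 0",
)

```text
time_s: 4.58
eef_pos: [0.5153, 0.1075, 0.0546]
eef_rot: [0.001, 0.047, 0.999, -0.0]
wrist_force: [-2.0, -0.8, 5.9]
opening: -0.002
grasp_force: 3.3
```

```bash
python3 - <<'E'
from h import *
o=get_obs(); print(o["eef_pos"],o["wrist_force"],o["torque"])
cv2.imwrite("pics/w3.png",camera("wrist"))
E
```

```text
[0.51530286 0.10754845 0.05457382] [-1.98434403 -0.80104581  5.85684313] [-0.25399439  0.19521773 -0.0344637 ]
```

View pics/w3.png

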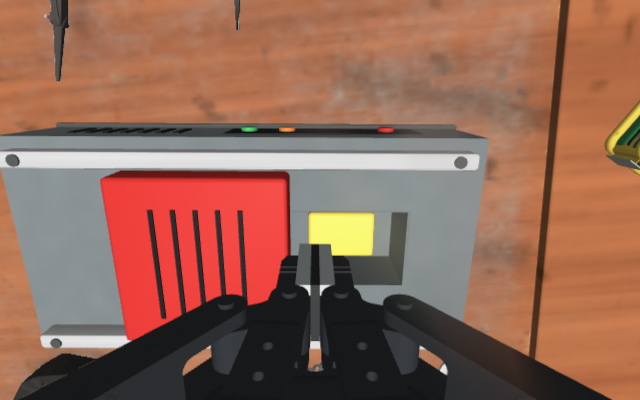

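The shutter is moving and the well is nearly uncovered, with the yellow key at px (341,233). I'll push on to the stop.

>>> servo_tool(
  commands="0 0 0 0 -4 0 0; 0 0 0 0 0 0 0",
)

```text
time_s: 4.88
eef_pos: [0.5149, 0.1039, 0.0546]
eef_rot: [0.001, 0.047, 0.999, -0.0]
wrist_force: [-1.9, 0.5, 6.7]
opening: -0.002
grasp_force: 3.5
```

>>> servo_tool(
  commands="0 0 0 0 -3 0 0; 0 0 0 0 0 0 0",
)

```text
time_s: 5.12
eef_pos: [0.5146, 0.101, 0.0546]
eef_rot: [0.001, 0.047, 0.999, -0.0]
wrist_force: [-1.8, -0.1, 7.2]
opening: -0.002
grasp_force: 3.6
```

>>> servo_tool(
  commands="0 0 0 0 -3 0 0; 0 0 0 0 0 0 0",
)

```text
time_s: 5.38
eef_pos: [0.5147, 0.0987, 0.0548]
eef_rot: [0.001, 0.047, 0.999, 0.001]
wrist_force: [-0.2, 4.1, 7.8]
opening: 0.003
grasp_force: 3.9
```

>>> servo_tool(
  commands="0 0 0 0 -3 0 0; 0 0 0 0 0 0 0",
)

```text
time_s: 5.62
eef_pos: [0.5147, 0.0964, 0.0549]
eef_rot: [0.002, 0.047, 0.999, 0.001]
wrist_force: [0.7, 6.4, 7.4]
opening: -0.002
grasp_force: 5.9
```

```bash
python3 - <<'E'
from h import *
im=camera("top");cv2.imwrite("pics/t2.png",im); w=calibration("wrist"); iw=camera("wrist"); cv2.imwrite("pics/w4.png",iw)
m=((iw[...,2]>150)&(iw[...,1]<90)&(iw[...,0]<90)); 
for r in (190,200,210,220,230):
    c=np.where(m[r,:330])[0]; print(r,c.min(),c.max(),px2w(w,(c.max()+.5,r),.0615).round(4))
E
```

```text
190 114 298 [0.4779 0.0929 0.0615]
200 115 298 [0.4821 0.0924 0.0615]
210 117 298 [0.4862 0.092  0.0615]
220 119 298 [0.4905 0.0915 0.0615]
230 120 298 [0.4948 0.0911 0.0615]
```

>>> servo_tool(
  commands="0 0 0 0 -3 0 0; 0 0 0 0 0 0 0",
)

```text
time_s: 5.98
eef_pos: [0.5146, 0.0959, 0.055]
eef_rot: [0.002, 0.048, 0.999, 0.003]
wrist_force: [2.2, 20.5, 5.3]
opening: -0.0
grasp_force: 12.4
```

```bash
python3 - <<'E'
from h import *
w=calibration("wrist"); iw=camera("wrist"); cv2.imwrite("pics/w5.png",iw)
m=((iw[...,2]>150)&(iw[...,1]<90)&(iw[...,0]<90)); 
for r in (200,220,230):
    c=np.where(m[r,:330])[0]; print(r,c.min(),c.max(),px2w(w,(c.max()+.5,r),.0615).round(4))
E
```

```text
200 116 299 [0.482  0.0924 0.0615]
220 119 299 [0.4904 0.0915 0.0615]
230 121 299 [0.4948 0.0911 0.0615]
```

View pics/w5.png

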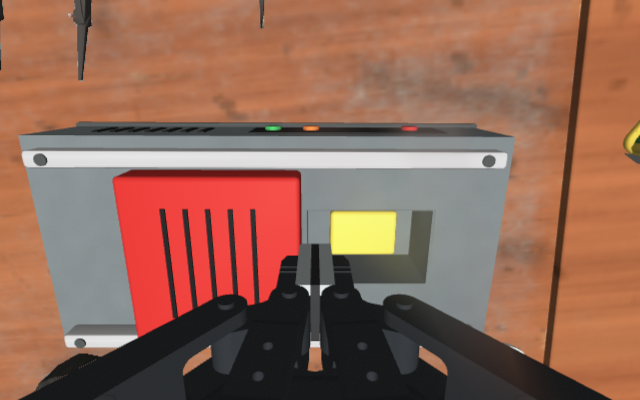

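Stop reached: 20 N with no motion, shutter edge at px 299 and well edge at px 307. Now back off, lift, and centre over the well.

>>> servo_tool(
  commands="0 0 0 0 6 0 0; 0 0 0 0 4 -10 0; 0 0 0 0 17 -10 0; 0 0 0 0 0 0 0",
)

```text
time_s: 6.52
eef_pos: [0.5163, 0.1207, 0.0745]
eef_rot: [0.001, 0.046, 0.999, 0.0]
wrist_force: [0.4, -0.2, -0.4]
opening: 0.0
grasp_force: 0.0
```

```bash
python3 - <<'E'
from h import *
o=get_obs(); w=calibration("wrist"); im=camera("wrist").astype(int); cv2.imwrite("pics/w6.png",im.astype(np.uint8))
m=(im[...,2]>180)&(im[...,1]>170)&(im[...,0]<120); m[:,:200]=0;m[:,450:]=0
ys,xs=np.where(m); r0=ys.min(); print(r0,ys.max(),xs.min(),xs.max())
a=px2w(w,(xs.min()-.5,r0+5),.027);b=px2w(w,(xs.max()+.5,r0+5),.027); t=px2w(w,((xs.min()+xs.max())/2,r0-.5),.027)
print(a,b,np.linalg.norm(a-b),t); ux=np.array([.995,-.096,0]); print("key c",t+ux*.012, o["eef_pos"],o["eef_rot"],o["wrist_force"])
E
```

```text
202 240 286 344
[0.50321116 0.10494657 0.027     ] [0.50620491 0.13781966 0.027     ] 0.03300913114871762 [0.50150208 0.12167535 0.027     ]
key c [0.51344208 0.12052335 0.027     ] [0.51633826 0.1206609  0.07448835] [1.11670474e-03 4.62885440e-02 9.98927475e-01 1.55376278e-04] [ 0.42182542 -0.15551296 -0.4296458 ]
```

>>> servo_tool(
  commands="0 0 0 3 0 15 0; 0 0 0 0 0 15 0; 0 0 0 0 0 13 0; 0 0 0 0 0 0 0",
)

```text
time_s: 7.08
eef_pos: [0.5111, 0.1198, 0.0284]
eef_rot: [-0.002, 0.047, 0.999, -0.0]
wrist_force: [-0.6, -0.2, 0.0]
opening: 0.001
grasp_force: 0.0
```

>>> servo_tool(
  commands="0 0 0 0 0 4 0; 0 0 0 0 0 4 0; 0 0 0 0 0 0 0",
)

```text
time_s: 7.45
eef_pos: [0.5129, 0.1199, 0.0226]
eef_rot: [0.0, 0.047, 0.999, -0.0]
wrist_force: [-1.5, 0.1, 4.6]
opening: 0.0
grasp_force: 2.1
```

>>> servo_tool(
  commands="0 0 0 0 0 3 0; 0 0 0 0 0 1 0; 0 0 0 0 0 0 0",
)

```text
time_s: 7.82
eef_pos: [0.5131, 0.12, 0.0215]
eef_rot: [0.0, 0.047, 0.999, -0.0]
wrist_force: [-12.9, -1.5, 31.9]
opening: 0.001
grasp_force: 16.3
```

>>> servo_tool(
  commands="0 0 0 0 0 0 0; 0 0 0 0 0 0 0; 0 0 0 0 0 0 0; 0 0 0 0 0 0 0; 0 0 0 0 0 0 0",
)

```text
time_s: 8.45
eef_pos: [0.5131, 0.12, 0.0216]
eef_rot: [0.0, 0.047, 0.999, -0.0]
wrist_force: [-12.1, -2.1, 32.4]
opening: -0.001
grasp_force: 16.1
```

Key is bottomed (32 N at z = 0.0215). I'll finish the second, then lift straight out.

>>> servo_tool(
  commands="0 0 0 0 0 0 0; 0 0 0 0 0 0 0; 0 0 0 0 0 -10 0; 0 0 0 0 0 -30 0; 0 0 0 0 0 -30 0",
)

```text
time_s: 9.07
eef_pos: [0.5122, 0.12, 0.0888]
eef_rot: [-0.0, 0.047, 0.999, 0.0]
wrist_force: [-0.0, 0.3, -0.1]
opening: -0.001
grasp_force: 0.0
```

```bash
python3 - <<'E'
from h import *
o=get_obs(); w=calibration("wrist"); im=camera("wrist").astype(int); cv2.imwrite("pics/w7.png",im.astype(np.uint8))
m=(im[...,2]>180)&(im[...,1]>170)&(im[...,0]<120); m[:,:200]=0;m[:,450:]=0
ys,xs=np.where(m); r0=ys.min(); 
a=px2w(w,(xs.min()-.5,r0+5),.027);b=px2w(w,(xs.max()+.5,r0+5),.027); print("key len",np.linalg.norm(a-b))
print(o["time_s"],o["eef_pos"],o["wrist_force"])
E
```

```text
key len 0.03306471156135434
9.075 [0.51218511 0.12004874 0.08881837] [-0.02787695  0.30007675 -0.06056435]
```

>>> servo_tool(
  commands="0 0 0 -1 -40 0 0; 0 0 0 -1 -42 0 0; 0 0 0 0 -40 0 0; 0 0 0 0 0 18 0; 0 0 0 0 0 17 0",
)

```text
time_s: 9.75
eef_pos: [0.5032, -0.0021, 0.0527]
eef_rot: [0.0, 0.047, 0.999, 0.0]
wrist_force: [-0.7, -0.6, 0.1]
opening: -0.003
grasp_force: 0.0
```

>>> servo_tool(
  commands="0 0 0 0 0 0 0; 0 0 0 0 5 0 0; 0 0 0 0 8 0 0; 0 0 0 0 10 0 0; 0 0 0 0 10 0 0",
)

```text
time_s: 10.38
eef_pos: [0.5067, 0.0319, 0.0537]
eef_rot: [0.001, 0.047, 0.999, -0.0]
wrist_force: [0.4, -2.3, 0.2]
opening: -0.001
grasp_force: 0.9
```

>>> servo_tool(
  commands="0 0 0 0 10 0 0; 0 0 0 0 10 0 0; 0 0 0 0 10 0 0; 0 0 0 0 8 0 0; 0 0 0 0 0 0 0",
)

```text
time_s: 11.0
eef_pos: [0.5091, 0.0699, 0.053]
eef_rot: [-0.001, 0.046, 0.999, 0.0]
wrist_force: [-0.8, 0.3, -0.6]
opening: 0.001
grasp_force: 0.0
```

>>> servo_tool(
  commands="0 0 0 0 5 0 0; 0 0 0 0 3 0 0; 0 0 0 0 0 0 0",
)

```text
time_s: 11.38
eef_pos: [0.5094, 0.0731, 0.0528]
eef_rot: [-0.001, 0.046, 0.999, -0.003]
wrist_force: [-3.6, -20.2, 1.3]
opening: -0.001
grasp_force: 9.6
```

>>> servo_tool(
  commands="0 0 0 0 3 0 0; 0 0 0 0 0 0 0",
)

```text
time_s: 11.62
eef_pos: [0.5095, 0.0735, 0.0528]
eef_rot: [-0.002, 0.046, 0.999, -0.005]
wrist_force: [-5.1, -31.6, 2.0]
opening: 0.001
grasp_force: 15.3
```

Firm stop. Back off, lift and check from above.

>>> servo_tool(
  commands="0 0 0 0 -8 0 0; 0 0 0 0 -10 0 0; 0 0 0 0 0 -60 0; 0 0 0 0 0 -60 0; 0 0 0 0 0 -60 0",
)

```text
time_s: 12.25
eef_pos: [0.5085, 0.0623, 0.2349]
eef_rot: [-0.0, 0.047, 0.999, 0.0]
wrist_force: [1.5, 0.8, -0.1]
opening: -0.0
grasp_force: 0.0
```

>>> servo_tool(
  commands="0 0 0 -15 25 -10 0; 0 0 0 0 0 0 0; 0 0 0 0 0 0 0",
)

```text
time_s: 12.62
eef_pos: [0.5253, 0.0856, 0.2421]
eef_rot: [-0.001, 0.047, 0.999, 0.0]
wrist_force: [0.2, -0.9, -0.7]
opening: 0.001
grasp_force: 0.0
```

```bash
python3 - <<'E'
from h import *
o=get_obs(); w=calibration("wrist"); im=camera("wrist"); cv2.imwrite("pics/w8.png",im); im=im.astype(int)
m=((im[...,2]>150)&(im[...,1]<90)&(im[...,0]<90))
n,l,s,c=cv2.connectedComponentsWithStats(m.astype(np.uint8)); i=1+np.argmax(s[1:,4]); print(s[i])
x,y,W,H,_=s[i]; u=np.array([.096,.995,0])
for p in [(x-.5,y+H/2),(x+W-.5,y+H/2)]: print("unit y",(px2w(w,p,.0615)-[.51,.0755,0])@u)
print(o["time_s"],o["eef_pos"],o["wrist_force"])
E
```

```text
[ 312  117   83   82 4713]
unit y 0.007849648866744137
unit y 0.08365713214401505
12.625 [0.52533432 0.08557291 0.24210365] [ 0.24462732 -0.93017828 -0.69343613]
```

View pics/w8.png

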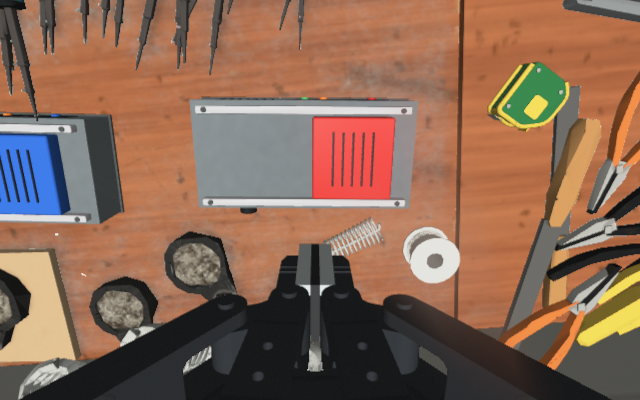

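The shutter, px (312–394, 117–199), spans unit y 8 to 83 mm (expected 8 to 82), so it is fully shut. The tape, spring, reel and blue unit look undisturbed, and the arm is clear.

```bash
python3 -c "
from bench import *
print(hand_in())"
```

```text
the job is handed in; nothing more can be done
None
```

I pushed the red shutter open to its stop, held the reset key fully down for about a second and let it spring up, then pushed the shutter fully shut; the job is handed in at about 12.6 s, and the blue unit and nearby items looked undisturbed in the last picture.

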